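Set the gas-flow dial and confirm

ROBOT

A 7-joint arm with a two-finger parallel gripper is mounted at the origin on the work surface. World frame = base frame: x ahead of the robot, y to its left, z up, the work surface at z = 0. Lengths are in mm, angles in rad, forces in N, time in s.
With the tool pointing down it reaches from about 425 to 950 mm from the base axis. Payload 4.7 kg.
Tool frame: the origin (TCP) lies at the very end of the fingers, on their centre line; the grasp point (between the pads) lies 19 mm behind it; z points along the fingers, y is the line along which they close (so a half turn about z gives the same grasp; the last joint's range is limited). The gripper opens to 85 mm and grips with 20 to 120 N. Pads are 22 mm wide; open, the fingers measure 114 mm over their backs; the gripper's body (76 mm by 85 mm) begins 54 mm behind the grasp point. The pads swing forward as they close: fully open they stand 13 mm farther back than shut.
Start: joints at [1.314, 0.469, -0.049, 1.532, 0.024, 1.141, -0.082], TCP at [152.485, -657.569, 231.335] pointing down, gripper open.
Joint ranges: [-2.59, 2.59], [-0.33, 1.99], [-1.39, 1.29], [0.1, 2.45], [-1.04, 4.18], [0.21, 1.99], [-2.66, 2.66]. Speed limits (rad/s): [2.57, 2.57, 3.14, 3.14, 3.14, 3.14, 3.14].

INTERFACE

Orientations are given as a unit quaternion [x, y, z, w].
In Python, from station import r gives the robot as it stands.
- The arm moves only by the shell command python3 -m crank 'ROWS' [OPENING] [FORCE]. ROWS is JSON, a list of rows, each an object of numbers: "x", "y", "z": the shift along the tool's x, y, z in cm; "rx", "ry", "rz": the turn, a rotation vector about the tool's x, y, z in rad. A call has 1 to 5 rows; each row shifts and turns the commanded pose from where the row before left it, along the tool's axes as they then stand; what a row does not reach is not made up. A row lasts 1/8 s, in which the tool goes at most 62.5 mm and 10.7 degrees, less where a joint would pass 70% of its speed; a pose out of reach is approached as far as the arm can. A call is refused whole if a number of a shift passes 6.25 or a number of a turn 0.188, either way. A call with a gripper value outside its range is refused whole. OPENING is the opening, from 0 (shut) to 1 (fully open), set as the call begins (- or left out, the last holds). The fingers move at their own pace and stop on an object; FORCE is the grip in N (left out, the last holds). Time passes only in rows, so rows that do not move let the fingers close. It gives the time, the measured TCP pose, the force, the opening and the grip force at its end, in the units of the state.
- r.get_state(): the state, without advancing time (a new reading comes with each control period).
- r.get_image(name): name is "scene" or "top" or "wrist"; returns (picture, depth): 420x560x3 uint8, blue, green, red; 420x560 float32, mm along the optical axis (not along the pixel's ray), 0 where there is no reading.
- r.calibration(name): a dict with "camera_matrix" (3x3 intrinsics, pixels), "pose" (4x4, takes a point from camera to world coordinates); the wrist camera has in their place "tool_from_camera" (4x4, takes a point from camera to tool coordinates, whose origin is the TCP and whose axes are the flange's). Camera axes: x right, y down, z forward; pixel columns grow to the right and rows downward; lengths in mm; the calibration is good to about 2 mm. A picture is of the moment at which its call begins: read the wrist's pose just before it. calibration takes no time and is no camera call.
- r.finish_job(): hands the job in; it is judged then, once.
The state is a dict: "time_s": time; "q": joint angles; "joint_vel": joint speeds; "joint_torque": joint torques, N m; "ee_pos": TCP position; "eef_rot": TCP orientation; "ft_force": force on the tool from outside, world axes, zero at the start; "torque": the same for the moment, N m; "gripper_width": finger opening in mm; "grasp_force": force on a finger pad.
Only numpy, scipy, OpenCV 4.12 (cv2) and the standard library are available. Lean on these libraries where they do the work, as an engineer would, in place of code of your own. Each camera call takes 0.05 s, during which the arm holds its last target. There are 200 camera calls.

TASK

Set the gas flow: without gripping anything, gently push the dial's peg round with a fingertip until the dial's index mark lines up with the long line on the scale collar, to within a line's width. Then press the round confirm button down and let it come back up. Do not turn the scale collar, and leave the things standing around where they are.

Things in the scene. Friction and masses are not known exactly. Their poses are not given: they have to be found in the camera images.
- controller: Gas-flow controller: a fixed square grey housing, 200 x 200 mm and 50 mm high, standing on the table with any yaw up to about 0.4 rad. Origin: centre of its underside, on the table; z up. On its top lie, all about one upright axis: a flat aluminium scale collar, radius 95 mm, top at z = 0.056; and on that the white finger dial: a thin flange of radius 66 mm (top at z = 0.060) and a fluted hub of radius 52 mm (top at z = 0.070).
- dial_axis (a point): Point on the turning axis of the dial and collar, at the hub's top face (z = 0.070). Fixed to the controller.
- index_mark (a point): The dial's index mark: the one black line on the dial, 4 mm wide, running outward across the hub's top and on across the flange. This point is its outer end at the flange's rim, 66 mm from the axis, at z = 0.056; it turns with the dial.
- scale_line (a point): The target line: the one long black line on the scale collar, 4 mm wide and 24 mm long (68 to 92 mm from the axis), the middle of 27 lines 10 degrees apart; the others are short (7 mm) and thin. This point lies on the long line's bearing at the dial's rim, 66 mm from the axis, at z = 0.056, so index_mark and scale_line coincide when the marks line up. The collar is clamped by stiff friction (1.5 N m) and should not be moved.
- finger_peg (a point): Centre of the top of the dial's finger peg: an upright steel pin, 14 mm in diameter, 28 mm tall (z = 0.070 to 0.098), 40 mm from the axis, exactly opposite (180 degrees from) the index mark. Pushing it sideways turns the dial; about 2 N suffices. The dial stays where it is left (friction 0.07 N m) and does not coast.
- dial (a joint): Angle of the dial relative to the housing, rad, growing clockwise seen from above; stops at -1.9 and 1.9. 0: the index mark points along the controller's +x. It starts between -1.3 and -0.7; the target line lies between -0.2 and 0.9 on the same scale, so the dial always has to be turned clockwise from its start.
- confirm_box: Fixed grey box, 75 x 75 x 40 mm, to the left or the right of the controller, carrying the round confirm button on its top. Origin: centre of its underside.
- confirm_top (a point): Centre of the top face of the confirm button: a round steel push button 28 mm in diameter in a round grey housing on the confirm box. It goes down with the button. Pushed straight down it travels 6 mm against a spring (4 N when fully down) and comes back by itself.
- confirm (a joint): Travel of the confirm button, m: 0 up, 0.006 fully down.
- junction_box: Fixed box of the same size on the other side of the controller, with a square blank cover, 44 mm wide, top at z = 0.052, and no button; nothing to do here. Origin: centre of its underside.
- reagent_bottle: Amber reagent bottle with a red cap, 56 mm across, 105 mm tall. Loose; to be left alone.
- vial: Small glass jar with a red cap, 30 mm across, 65 mm tall. Loose; to be left alone.
- beaker: Glass beaker, 68 mm across, 85 mm tall. Loose; to be left alone.
- dish: White bowl-shaped dish, 90 mm across, 30 mm tall. Loose; to be left alone.
- breadboard: White circuit breadboard 55 x 85 mm, with two small blue boards and a round metal gas sensor, 33 mm tall. Loose; to be left alone.
- spatula: Steel spatula, 160 mm long, lying flat. Loose; to be left alone.
- tube_clamp: Aluminium and steel tube clamp, about 77 mm long, 32 mm tall, lying flat. Loose; to be left alone.
There are look-alikes about, which are no part of the job. What is shaped like the confirm_box but purple is not meant.

How it is judged:
By the outcome, as a careful person would: the job done as asked, in the order asked, and still so for the second after the job is handed in, with the robot touching nothing.
It also fails if it takes over 58 s, if anything falls off the work surface, if the arm or the gripper's body presses on something with over 40 N, if the wrist force passes 120 N, or if a joint passes its speed limit or range.

## Working session

There is one attempt and no reset: what is moved stays moved. The work goes in short steps, Python scripts to look and compute and a shell command to move; the robot and the scene stay as the last step left them, time stands still between calls to the robot, and variables do not carry over. Pictures are saved under pics/ and viewed, at most 10 in all, crops included, and the job is handed in when it is done.

```bash
mkdir -p pics; ls; python3 - <<'E'
from station import r
import cv2,numpy as np
s=r.get_state();print(s['time_s'],s['ee_pos'],s['eef_rot'])
for n in('top','scene'):
    p,d=r.get_image(n);cv2.imwrite(f'pics/{n}0.png',p);np.save(f'pics/{n}0d.npy',d);c=r.calibration(n);print(n,c)
E
```

```text
pics
0.0 [ 152.29612493 -656.98595283  230.25336306] [ 9.93522796e-01  1.13628673e-01 -1.39217590e-04 -9.78812548e-04]
top {'camera_matrix': array([[538.16247778,   0.        , 275.32164369],
       [  0.        , 538.16247778, 217.7134652 ],
       [  0.        ,   0.        ,   1.        ]]), 'pose': array([[-1.14186578e-02, -9.92894826e-01,  1.18446096e-01,
         3.84035211e+02],
       [-9.99931314e-01,  1.10252193e-02, -3.97641042e-03,
         1.07205821e+01],
       [ 2.64226314e-03, -1.18483366e-01, -9.92952522e-01,
         1.38734406e+03],
       [ 0.00000000e+00,  0.00000000e+00,  0.00000000e+00,
         1.00000000e+00]])}
scene {'camera_matrix': array([[425.02505314,   0.        , 271.83933366],
       [  0.        , 425.02505314, 208.04093945],
       [  0.        ,   0.        ,   1.        ]]), 'pose': array([[ 6.75958060e-01,  5.78544002e-01, -4.56472934e-01,
         1.06673924e+03],
       [ 7.36919281e-01, -5.35309510e-01,  4.12787719e-01,
        -4.80274633e+02],
       [-5.53844343e-03, -6.15410892e-01, -7.88187008e-01,
         9.80211841e+02],
       [ 0.00000000e+00,  0.00000000e+00,  0.00000000e+00,
         1.00000000e+00]])}
```

View pics/top0.png

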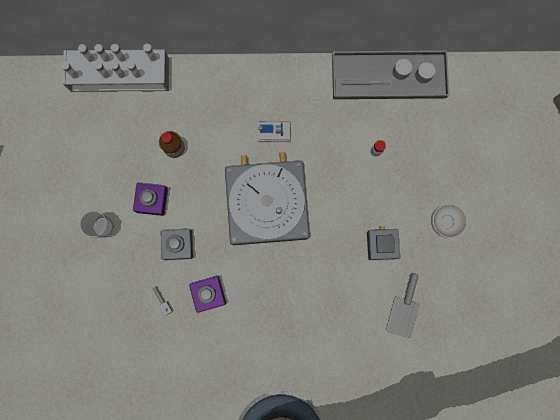

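View pics/scene0.png

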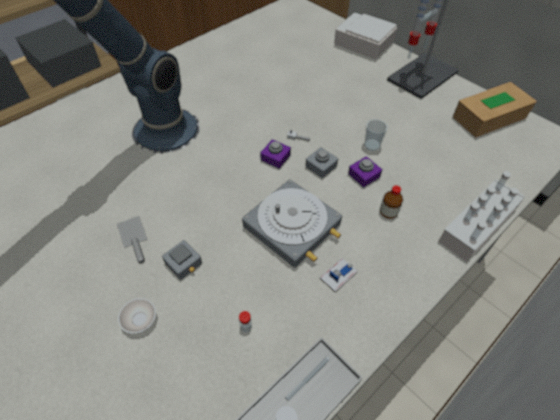

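The top view shows the grey confirm box at about (176,244), the dial at (267,201) with its index mark near (252,187), the long line near (281,173) and the peg at (279,211). Next I compute positions and enlarge the dial.

```bash
cat > h.py <<'E'
from station import r
import cv2,numpy as np
from scipy.spatial.transform import Rotation as R
def cam(n,s=None):
    c=r.calibration(n);K=np.array(c['camera_matrix'])
    if 'pose' in c: return K,np.array(c['pose'])
    T=np.eye(4);T[:3,:3]=R.from_quat(s['eef_rot']).as_matrix();T[:3,3]=s['ee_pos']
    return K,T@np.array(c['tool_from_camera'])
def ray(K,P,uv,z):
    d=P[:3,:3]@np.linalg.solve(K,[*uv,1]);return P[:3,3]+d*(z-P[2,3])/d[2]
def proj(K,P,X):
    p=K@(P[:3,:3].T@(np.asarray(X)-P[:3,3]));return p[:2]/p[2]
E
python3 - <<'E'
from h import *
K,P=cam('top')
for n,uv,z in[('hubc',(267,201),70),('peg',(279,211),98),('idx',(248,183),58),('line',(281,173),56),('btn',(175,243),52),('jb',(385,244),52),('purp1',(149,198),50),('purp2',(207,295),50)]:print(n,ray(K,P,uv,z).round(1))
p=cv2.imread('pics/top0.png');c=p[150:255,130:320];cv2.imwrite('pics/c0.png',cv2.resize(c,None,fx=4,fy=4,interpolation=cv2.INTER_CUBIC))
c=r.calibration('wrist');print(c)
E
```

```text
hubc [583.1  25.6  70. ]
peg [554.1  -3.5  98. ]
idx [631.   72.9  58. ]
line [656.  -10.2  56. ]
btn [482.8 255.3  52. ]
jb [ 474.5 -266.5   52. ]
purp1 [597.  322.1  50. ]
purp2 [354.  175.6  50. ]
{'camera_matrix': array([[309.45683709,   0.        , 282.21552456],
       [  0.        , 309.45683709, 210.30974228],
       [  0.        ,   0.        ,   1.        ]]), 'tool_from_camera': array([[ 2.56110722e-04, -9.45416492e-01, -3.25864375e-01,
         8.34032541e+01],
       [ 9.99999772e-01,  4.45835238e-04, -5.07540362e-04,
        -5.47902248e-01],
       [ 6.25118850e-04, -3.25864171e-01,  9.45416390e-01,
        -1.43676852e+02],
       [ 0.00000000e+00,  0.00000000e+00,  0.00000000e+00,
         1.00000000e+00]])}
```

View pics/c0.png

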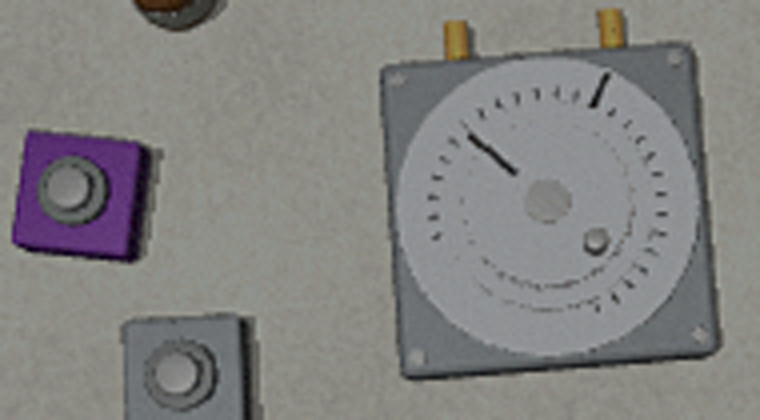

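Index bearing is about +45°, the long line about -26°, so roughly 71° clockwise. The peg goes from (554,-4) to about (547,43), so a nearly straight push along +y will do it. I shut the gripper and approach high.

```bash
R='[{"x":3.5,"y":-3.4},{"x":3.5,"y":-3.4},{"x":3.5,"y":-3.4},{"x":3.5,"y":-3.4},{"x":3.5,"y":-3.4}]'
python3 -m crank '[{"x":3.5,"y":-3.4},{"x":3.5,"y":-3.4},{"x":3.5,"y":-3.4},{"x":3.5,"y":-3.4},{"x":3.5,"y":-3.4}]' 0
python3 -m crank '[{"x":3.5,"y":-3.4},{"x":3.5,"y":-3.4},{"x":3.5,"y":-3.4},{"x":3.5,"y":-3.4},{"x":3.5,"y":-3.4}]'
python3 -m crank '[{"x":3.5,"y":-3.4},{"x":3.5,"y":-3.4},{"x":3.5,"y":-3.4},{"rz":0.114},{"rz":0.114}]'
```

```text
invalid input at $[0]: expected keys x, y, z, rx, ry, rz
invalid input at $[0]: expected keys x, y, z, rx, ry, rz
invalid input at $[0]: expected keys x, y, z, rx, ry, rz
```

All six keys are needed in each row.

```bash
python3 -m crank '[{"x":3.5,"y":-3.4,"z":0,"rx":0,"ry":0,"rz":0},{"x":3.5,"y":-3.4,"z":0,"rx":0,"ry":0,"rz":0},{"x":3.5,"y":-3.4,"z":0,"rx":0,"ry":0,"rz":0},{"x":3.5,"y":-3.4,"z":0,"rx":0,"ry":0,"rz":0},{"x":3.5,"y":-3.4,"z":0,"rx":0,"ry":0,"rz":0}]' 0
python3 -m crank '[{"x":3.5,"y":-3.4,"z":0,"rx":0,"ry":0,"rz":0},{"x":3.5,"y":-3.4,"z":0,"rx":0,"ry":0,"rz":0},{"x":3.5,"y":-3.4,"z":0,"rx":0,"ry":0,"rz":0},{"x":3.5,"y":-3.4,"z":0,"rx":0,"ry":0,"rz":0},{"x":3.5,"y":-3.4,"z":0,"rx":0,"ry":0,"rz":0}]'
python3 -m crank '[{"x":3.5,"y":-3.4,"z":0,"rx":0,"ry":0,"rz":0},{"x":3.5,"y":-3.4,"z":0,"rx":0,"ry":0,"rz":0},{"x":3.5,"y":-3.4,"z":0,"rx":0,"ry":0,"rz":0},{"x":0,"y":0,"z":0,"rx":0,"ry":0,"rz":0.114},{"x":0,"y":0,"z":0,"rx":0,"ry":0,"rz":0.114}]'
cat > st.py <<'E'
from h import *
s=r.get_state();M=R.from_quat(s['eef_rot']).as_matrix();p=np.array(s['ee_pos'])
print('t',s['time_s'],'p',p.round(1),'xax',M[:,0].round(3),'zax',M[:,2].round(3),'F',np.round(s['ft_force'],1),'w',s['gripper_width'])
E
python3 st.py; python3 - <<'E'
from h import *
s=r.get_state();p,d=r.get_image('wrist');cv2.imwrite('pics/w1.png',p);np.save('pics/w1.npy',[*s['ee_pos'],*s['eef_rot']])
E
```

```text
time_s: 0.72
ee_pos: [285.2, -450.8, 231.0]
eef_rot: [0.994, 0.114, -0.0, -0.0]
ft_force: [-0.1, 0.1, -0.3]
gripper_width: -0.1
grasp_force: 0.0
time_s: 1.35
ee_pos: [417.1, -245.8, 231.2]
eef_rot: [0.994, 0.114, -0.0, 0.0]
ft_force: [-0.3, -1.6, -0.2]
gripper_width: -0.1
grasp_force: 0.0
time_s: 1.98
ee_pos: [495.9, -123.4, 230.8]
eef_rot: [1.0, -0.001, -0.0, -0.0]
ft_force: [1.2, 0.4, -0.1]
gripper_width: -0.1
grasp_force: 0.0
t 1.975 p [ 495.9 -123.4  230.8] xax [ 1.    -0.002 -0.001] zax [-0.001  0.    -1.   ] F [ 1.2  0.4 -0.1] w -0.09676818913132237
```

View pics/w1.png

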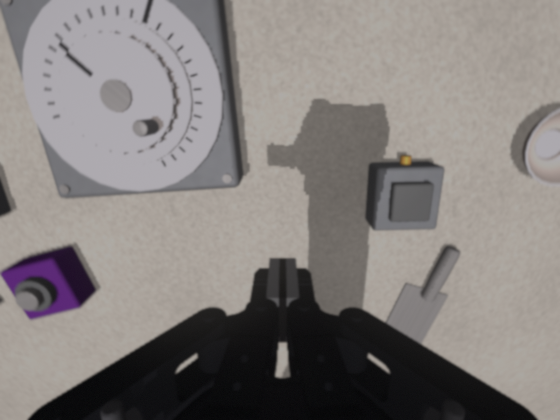

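The wrist view shows the dial axis at (116,95), peg top near (142,127), index mark outer end (60,44) and long line (149,10).

```bash
python3 - <<'E'
from h import *
a=np.load('pics/w1.npy');K,P=cam('wrist',dict(ee_pos=a[:3],eef_rot=a[3:]))
for n,uv,z in[('hubc',(116,95),70),('peg',(142,127),98),('idx',(60,43),60),('line',(149,10),56)]:print(n,ray(K,P,uv,z).round(1))
E
```

```text
hubc [586.8  30.4  70. ]
peg [560.1  -1.7  98. ]
idx [631.3  78.3  60. ]
line [658.   -4.5  56. ]
```

```bash
python3 -m crank '[{"x":2.8,"y":-3.8,"z":0,"rx":0,"ry":0,"rz":0},{"x":2.8,"y":-3.8,"z":0,"rx":0,"ry":0,"rz":0},{"x":0,"y":0,"z":5,"rx":0,"ry":0,"rz":0},{"x":0,"y":0,"z":5,"rx":0,"ry":0,"rz":0},{"x":0,"y":0,"z":0,"rx":0,"ry":0,"rz":0}]'
python3 -m crank '[{"x":0,"y":0,"z":2.5,"rx":0,"ry":0,"rz":0},{"x":0,"y":0,"z":2.5,"rx":0,"ry":0,"rz":0},{"x":0,"y":0,"z":0,"rx":0,"ry":0,"rz":0}]'
python3 st.py; python3 - <<'E'
from h import *
s=r.get_state();p,d=r.get_image('wrist');cv2.imwrite('pics/w2.png',p)
E
```

```text
time_s: 2.65
ee_pos: [548.7, -48.4, 127.8]
eef_rot: [1.0, 0.001, -0.005, -0.0]
ft_force: [0.2, 0.4, 0.5]
gripper_width: -0.2
grasp_force: 0.0
time_s: 3.02
ee_pos: [551.9, -48.6, 81.9]
eef_rot: [1.0, -0.0, -0.0, 0.0]
ft_force: [0.1, -0.7, 0.1]
gripper_width: -0.3
grasp_force: 0.0
t 3.025 p [551.9 -48.6  81.9] xax [ 1.    -0.    -0.001] zax [-0.001 -0.    -1.   ] F [ 0.1 -0.7  0.1] w -0.2685831830833035
```

View pics/w2.png

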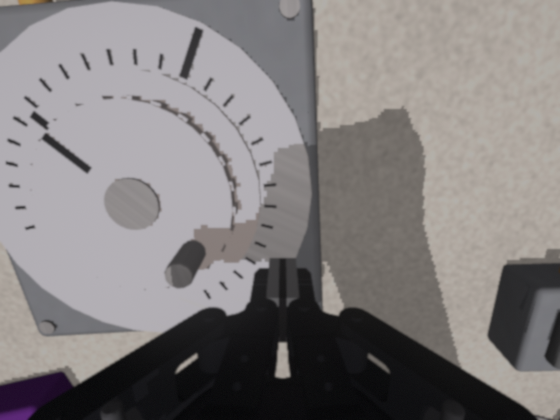

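The peg top is at (180,273) beside the fingertip at (282,262), and the index (34,115)–(90,170) and long line (183,76)–(198,30) are clear. I write a measuring helper.

```bash
cat > meas.py <<'E'
from h import *
import sys
def meas(p,s,show=True):
    K,P=cam('wrist',s);g=cv2.cvtColor(p,cv2.COLOR_BGR2GRAY)
    # grey centre disc: Hough circle near projected axis guess
    c0=proj(K,P,[586,30,70]);
    m=(cv2.medianBlur(g,3)<70).astype(np.uint8)
    n,l,st,ce=cv2.connectedComponentsWithStats(m)
    b=cv2.medianBlur(g,5);x,y=int(c0[0]),int(c0[1]);x0,y0=max(x-60,0),max(y-60,0)
    h=cv2.HoughCircles(b[y0:y+60,x0:x+60],cv2.HOUGH_GRADIENT,1,100,param1=60,param2=8,minRadius=18,maxRadius=36)
    print('guess',c0.round(),'circle',None if h is None else (h[0,0]+[x0,y0,0]).round(1))
    for i in range(1,n):
        if 60<st[i,4]<1500:
            ys,xs=np.nonzero(l==i);q=np.c_[xs,ys].astype(np.float32)
            if np.hypot(*(q.mean(0)-c0))>230: continue
            v=cv2.fitLine(q,cv2.DIST_L2,0,.01,.01).ravel();t=(q-v[2:])@v[:2]
            print(len(q),'ends',(v[2:]+v[:2]*t.min()).round(1),(v[2:]+v[:2]*t.max()).round(1))
if __name__=='__main__':
    s=r.get_state();p,_=r.get_image('wrist');cv2.imwrite(sys.argv[1],p)
    K,P=cam('wrist',s);print('peg proj check',ray(K,P,(180,273),98).round(1));meas(p,s)
E
python3 meas.py pics/w3.png
```

```text
peg proj check [5.605e+02 3.000e-01 9.800e+01]
guess [135. 203.] circle [134.5 200.5  29.3]
292 ends [184.4  78.1] [199.3  32.1]
84 ends [ 35. 116.] [ 48.  126.8]
294 ends [ 46.4 137.5] [ 89.5 170.7]
578 ends [179.7 268.5] [201.6 245.6]
```

```bash
cat > ang.py <<'E'
from h import *
def ang(s,c,hub,line,rim=None):
    K,P=cam('wrist',s);w=lambda uv,z:ray(K,P,uv,z)[:2]
    C=w(c,70);H=[w(u,70) for u in hub];L=[w(u,56) for u in line]
    b=lambda p,o=C:np.degrees(np.arctan2(*(np.asarray(p)-o)[::-1]))
    print('axis',C.round(1),'hub',[b(h).round(1) for h in H],'line',[b(h).round(1) for h in L],[np.hypot(*(x-C)).round(1) for x in H+L])
    if rim: print('rim',[(b(w(u,60)).round(1),np.hypot(*(w(u,60)-C)).round(1)) for u in rim])
    print('dirs hub',b(H[1],H[0]).round(1),'line',b(L[1],L[0]).round(1))
E
python3 - <<'E'
from ang import *
ang(r.get_state(),(131.5,203),[(89.5,170.7),(46.4,137.5)],[(184.4,78.1),(199.3,32.1)],[(48,126.8),(35,116)])
E
```

```text
axis [586.6  32.4] hub [np.float64(47.3), np.float64(47.3)] line [np.float64(-25.9), np.float64(-25.6)] [np.float64(25.7), np.float64(50.3), np.float64(69.4), np.float64(92.1)]
rim [(np.float64(47.5), np.float64(57.2)), (np.float64(47.2), np.float64(64.8))]
dirs hub 47.2 line -24.4
```

Consistent: axis (586.6, 32.4), index +47.3°, line about -25.7°, so 73° clockwise. I push gently along -tool y.

```bash
python3 -m crank '[{"x":0,"y":-0.7,"z":0,"rx":0,"ry":0,"rz":0},{"x":0,"y":-0.7,"z":0,"rx":0,"ry":0,"rz":0},{"x":0,"y":-0.7,"z":0,"rx":0,"ry":0,"rz":0},{"x":0,"y":-0.6,"z":0,"rx":0,"ry":0,"rz":0},{"x":0,"y":-0.6,"z":0,"rx":0,"ry":0,"rz":0}]'
python3 -m crank '[{"x":0,"y":-0.5,"z":0,"rx":0,"ry":0,"rz":0},{"x":0,"y":-0.5,"z":0,"rx":0,"ry":0,"rz":0},{"x":0,"y":-0.5,"z":0,"rx":0,"ry":0,"rz":0},{"x":0,"y":-0.5,"z":0,"rx":0,"ry":0,"rz":0},{"x":0,"y":0,"z":0,"rx":0,"ry":0,"rz":0}]'
python3 meas.py pics/w4.png
```

```text
time_s: 3.75
ee_pos: [550.3, -17.8, 81.1]
eef_rot: [1.0, -0.0, -0.002, 0.002]
ft_force: [-6.5, -9.5, 6.2]
gripper_width: -0.3
grasp_force: 5.2
time_s: 4.38
ee_pos: [551.7, 5.2, 81.1]
eef_rot: [1.0, 0.0, -0.0, -0.0]
ft_force: [-0.9, -1.3, -1.1]
gripper_width: -0.1
grasp_force: 0.9
peg proj check [560.4  53.3  98. ]
guess [236. 202.] circle [234.5 203.5  27.7]
304 ends [290.8  75.5] [311.2  28.1]
127 ends [217.5  68.8] [221.3  93.1]
267 ends [218.6 100.9] [226.8 152. ]
```

View pics/w4.png

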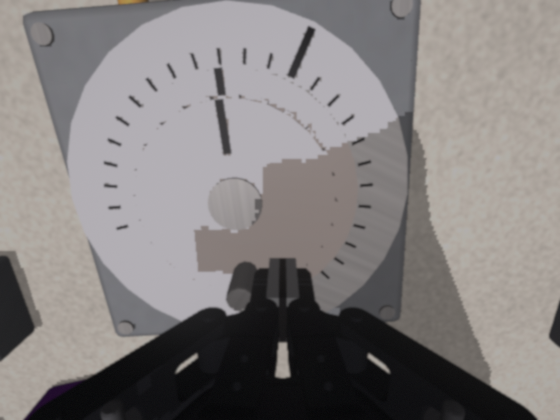

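The push works: the index mark is now at (222,80)–(226,152), the long line at (291,76)–(311,28).

```bash
python3 - <<'E'
from ang import *
ang(r.get_state(),(234.5,203.5),[(226.8,152),(218.6,100.9)],[(290.8,75.5),(311.2,28.1)],[(221.3,93.1),(217.5,68.8)])
E
```

```text
axis [585.7  30.8] hub [np.float64(5.3), np.float64(5.6)] line [np.float64(-25.0), np.float64(-24.9)] [np.float64(27.0), np.float64(51.1), np.float64(69.5), np.float64(92.5)]
rim [(np.float64(5.6), np.float64(54.9)), (np.float64(5.6), np.float64(66.0))]
dirs hub 5.9 line -24.6
```

```bash
python3 -m crank '[{"x":0,"y":-0.4,"z":0,"rx":0,"ry":0,"rz":0},{"x":0,"y":-0.4,"z":0,"rx":0,"ry":0,"rz":0},{"x":0,"y":-0.4,"z":0,"rx":0,"ry":0,"rz":0},{"x":0,"y":-0.4,"z":0,"rx":0,"ry":0,"rz":0},{"x":0,"y":0,"z":0,"rx":0,"ry":0,"rz":0}]'
python3 meas.py pics/w5.png
```

```text
time_s: 5.05
ee_pos: [552.5, 21.9, 81.6]
eef_rot: [1.0, 0.0, 0.001, -0.001]
ft_force: [0.3, 0.2, 0.8]
gripper_width: -0.2
grasp_force: 0.1
peg proj check [560.8  70.2  98. ]
guess [268. 204.] circle [266.5 205.5  27.1]
312 ends [324.1  77.6] [346.   30.5]
131 ends [301.2 100.7] [308.5  77.1]
274 ends [283.5 155.8] [299.9 107.6]
```

```bash
python3 - <<'E'
from ang import *
ang(r.get_state(),(266.5,205.5),[(283.5,155.8),(299.9,107.6)],[(324.1,77.6),(346,30.5)],[(301.2,100.7),(308.5,77.1)])
E
```

```text
axis [585.1  30.6] hub [np.float64(-18.8), np.float64(-18.8)] line [np.float64(-24.9), np.float64(-24.8)] [np.float64(27.7), np.float64(51.9), np.float64(69.8), np.float64(92.9)]
rim [(np.float64(-18.8), np.float64(55.3)), (np.float64(-18.5), np.float64(66.7))]
dirs hub -18.7 line -24.7
```

```bash
python3 -m crank '[{"x":0,"y":-0.12,"z":0,"rx":0,"ry":0,"rz":0},{"x":0,"y":-0.12,"z":0,"rx":0,"ry":0,"rz":0},{"x":0,"y":-0.11,"z":0,"rx":0,"ry":0,"rz":0},{"x":0,"y":0,"z":0,"rx":0,"ry":0,"rz":0}]'
python3 meas.py pics/w6.png
```

```text
time_s: 5.6
ee_pos: [552.4, 24.2, 81.6]
eef_rot: [1.0, -0.0, 0.001, 0.0]
ft_force: [0.7, -1.4, 1.5]
gripper_width: -0.1
grasp_force: 1.0
peg proj check [560.8  72.4  98. ]
guess [272. 204.] circle [272.5 204.5  26. ]
314 ends [328.5  77.2] [350.5  30.2]
129 ends [311.  102.6] [320.   80.4]
278 ends [290.9 157. ] [310.1 109.4]
```

```bash
python3 - <<'E'
from ang import *
ang(r.get_state(),(271,205),[(290.9,157),(310.1,109.4)],[(328.5,77.2),(350.5,30.2)],[(311,102.6),(320,80.4)])
E
```

```text
axis [585.1  30.6] hub [np.float64(-22.1), np.float64(-21.8)] line [np.float64(-24.8), np.float64(-24.8)] [np.float64(27.3), np.float64(51.7), np.float64(69.6), np.float64(92.6)]
rim [(np.float64(-21.8), np.float64(55.0)), (np.float64(-21.8), np.float64(66.1))]
dirs hub -21.6 line -24.7
```

```bash
python3 -m crank '[{"x":0,"y":-0.08,"z":0,"rx":0,"ry":0,"rz":0},{"x":0,"y":-0.08,"z":0,"rx":0,"ry":0,"rz":0},{"x":0,"y":0,"z":0,"rx":0,"ry":0,"rz":0},{"x":0,"y":0,"z":0,"rx":0,"ry":0,"rz":0}]'
python3 meas.py pics/w7.png
```

```text
time_s: 6.15
ee_pos: [551.9, 26.0, 81.3]
eef_rot: [1.0, -0.0, -0.0, -0.0]
ft_force: [1.8, -1.6, 0.7]
gripper_width: 0.0
grasp_force: 1.0
peg proj check [560.4  74.1  98. ]
guess [275. 203.] circle [274.5 204.5  27.5]
322 ends [331.9  76.4] [354.7  28.3]
135 ends [319.4 103.7] [329.7  81.8]
283 ends [296.9 157. ] [318.7 110.3]
```

```bash
python3 - <<'E'
from ang import *
ang(r.get_state(),(274.5,204.5),[(296.9,157),(318.7,110.3)],[(331.9,76.4),(354.7,28.3)],[(319.4,103.7),(329.7,81.8)])
E
```

```text
axis [585.   30.5] hub [np.float64(-24.5), np.float64(-24.4)] line [np.float64(-24.7), np.float64(-24.7)] [np.float64(27.4), np.float64(51.8), np.float64(69.5), np.float64(92.9)]
rim [(np.float64(-24.4), np.float64(55.1)), (np.float64(-24.5), np.float64(66.3))]
dirs hub -24.3 line -24.8
```

Aligned to about 0.3°. I back straight off, rise and check.

```bash
python3 -m crank '[{"x":0,"y":0.8,"z":0,"rx":0,"ry":0,"rz":0},{"x":0,"y":0.8,"z":0,"rx":0,"ry":0,"rz":0},{"x":0,"y":0,"z":-3,"rx":0,"ry":0,"rz":0},{"x":0,"y":0,"z":-4,"rx":0,"ry":0,"rz":0},{"x":0,"y":0,"z":0,"rx":0,"ry":0,"rz":0}]'
python3 -m crank '[{"x":0,"y":0,"z":0,"rx":0,"ry":0,"rz":0}]'
python3 meas.py pics/w8.png
```

```text
time_s: 6.82
ee_pos: [553.8, 9.9, 154.2]
eef_rot: [1.0, -0.0, 0.003, -0.0]
ft_force: [-0.4, -0.4, 0.0]
gripper_width: 0.1
grasp_force: 0.0
time_s: 6.95
ee_pos: [551.3, 9.4, 150.8]
eef_rot: [1.0, -0.0, -0.001, 0.0]
ft_force: [-0.8, 0.1, -0.9]
gripper_width: -0.4
grasp_force: 0.0
peg proj check [518.9  83.8  98. ]
guess [255. 173.] circle [254.5 172.5  20.1]
109 ends [294.4  82.2] [307.7  51.9]
91 ends [269.6 138.8] [283. 108.]
167 ends [227.5 218. ] [241.5 225.1]
```

View pics/w8.png

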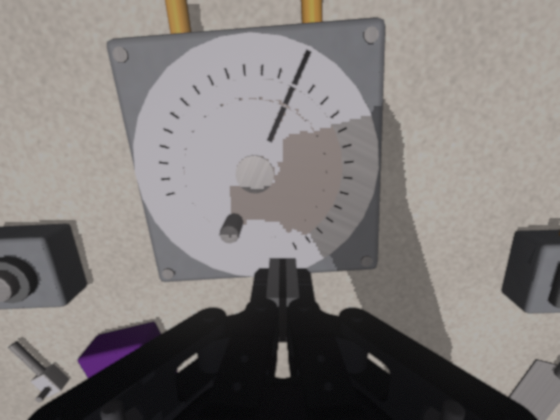

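The index and the long line form one continuous line from (270,140) to (308,52). Now to the grey confirm box on the left, whose button is near (3,285).

```bash
python3 -m crank '[{"x":-1.5,"y":-4.5,"z":0,"rx":0,"ry":0,"rz":0},{"x":-1.5,"y":-4.5,"z":0,"rx":0,"ry":0,"rz":0},{"x":-1.5,"y":-4.5,"z":0,"rx":0,"ry":0,"rz":0},{"x":-1.5,"y":-4.5,"z":0,"rx":0,"ry":0,"rz":0},{"x":-1.5,"y":-2,"z":0,"rx":0,"ry":0,"rz":0}]'
python3 -m crank '[{"x":0,"y":0,"z":0,"rx":0,"ry":0,"rz":0},{"x":0,"y":0,"z":0,"rx":0,"ry":0,"rz":0}]'
python3 st.py
python3 - <<'E'
from h import *
s=r.get_state();p,d=r.get_image('wrist');cv2.imwrite('pics/w9.png',p);np.save('pics/w9.npy',[*s['ee_pos'],*s['eef_rot']])
b=cv2.medianBlur(cv2.cvtColor(p,cv2.COLOR_BGR2GRAY),3);K,P=cam('wrist',s);u=proj(K,P,[484,258,56]);x,y=u.astype(int);print(u)
x0,y0=max(x-60,0),max(y-60,0)
h=cv2.HoughCircles(b[y0:y+60,x0:x+60],cv2.HOUGH_GRADIENT,1,4,param1=60,param2=9,minRadius=12,maxRadius=40)
if h is not None: print((h[0,:6]+[x0,y0,0]).round(1))
dm=d[y0:y+60,x0:x+60]; yy,xx=np.mgrid[y0:y0+dm.shape[0],x0:x0+dm.shape[1]]
W=np.c_[(xx-K[0,2]).ravel()/K[0,0],(yy-K[1,2]).ravel()/K[1,1],np.ones(xx.size)]*dm.ravel()[:,None]@P[:3,:3].T+P[:3,3]
print(np.histogram(W[:,2],np.arange(30,80,2)))
E
```

```text
time_s: 7.62
ee_pos: [475.1, 212.6, 150.1]
eef_rot: [1.0, 0.002, -0.001, -0.0]
ft_force: [-0.5, -0.1, -0.0]
gripper_width: 0.1
grasp_force: 0.0
time_s: 7.88
ee_pos: [477.2, 208.5, 150.5]
eef_rot: [1.0, -0.001, -0.001, 0.001]
ft_force: [0.4, -0.7, 0.8]
gripper_width: 0.2
grasp_force: 0.0
t 7.875 p [477.2 208.5 150.5] xax [ 1.    -0.002 -0.001] zax [-0.001 -0.001 -1.   ] F [ 0.4 -0.7  0.8] w 0.15786088338668722
[221.42555848 203.65915226]
[[220.5 203.5  24.6]
 [221.5 199.5  23.9]
 [225.5 204.5  22.3]
 [230.5 214.5  39.4]
 [216.5 198.5  22.4]
 [200.5 186.5  36.1]]
(array([  37,   34,   45,  125,  483, 3862,  516,   28,   33,   32,   88,
        940,  122,   35,   28,  101,  698,   88,    0,    0,    0,    0,
          0,    0]), array([30, 32, 34, 36, 38, 40, 42, 44, 46, 48, 50, 52, 54, 56, 58, 60, 62,
       64, 66, 68, 70, 72, 74, 76, 78]))
```

View pics/w9.png

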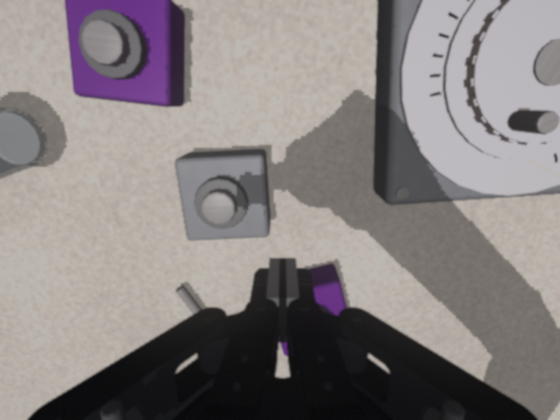

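The grey confirm box's button shows at (217,207), its top at z ≈ 62 by depth. I take the depth centroid.

```bash
python3 - <<'E'
from h import *
s=r.get_state();p,d=r.get_image('wrist');K,P=cam('wrist',s)
yy,xx=np.mgrid[160:245,180:270];dm=d[160:245,180:270]
W=np.c_[(xx-K[0,2]).ravel()/K[0,0],(yy-K[1,2]).ravel()/K[1,1],np.ones(xx.size)]*dm.ravel()[:,None]@P[:3,:3].T+P[:3,3]
for a,b in((60.5,66),(51,55.5),(39,44)):
    w=W[(W[:,2]>a)&(W[:,2]<b)];print(len(w),w.mean(0).round(1),w.min(0).round(1),w.max(0).round(1))
print(s['ee_pos'])
E
```

```text
877 [483.3 259.   62.9] [469.6 246.   60.5] [496.4 273.2  65.1]
1124 [485.5 258.1  53.1] [461.1 238.2  51. ] [504.5 281.4  55.4]
4440 [484.7 257.9  41.1] [444.7 221.3  39. ] [517.4 296.4  44. ]
[477.51435094 208.21771081 150.64437743]
```

```bash
python3 -m crank '[{"x":0.3,"y":-2.6,"z":0,"rx":0,"ry":0,"rz":0},{"x":0.3,"y":-2.5,"z":0,"rx":0,"ry":0,"rz":0},{"x":0,"y":0,"z":3,"rx":0,"ry":0,"rz":0},{"x":0,"y":0,"z":3,"rx":0,"ry":0,"rz":0},{"x":0,"y":0,"z":1.5,"rx":0,"ry":0,"rz":0}]'
python3 -m crank '[{"x":0,"y":0,"z":0,"rx":0,"ry":0,"rz":0},{"x":0,"y":0,"z":0,"rx":0,"ry":0,"rz":0}]'
python3 -m crank '[{"x":0,"y":0,"z":0.4,"rx":0,"ry":0,"rz":0},{"x":0,"y":0,"z":0.4,"rx":0,"ry":0,"rz":0},{"x":0,"y":0,"z":0.3,"rx":0,"ry":0,"rz":0},{"x":0,"y":0,"z":0,"rx":0,"ry":0,"rz":0}]'
```

```text
time_s: 8.6
ee_pos: [483.0, 259.2, 74.6]
eef_rot: [1.0, -0.001, -0.001, 0.001]
ft_force: [0.4, -0.2, 0.2]
gripper_width: 0.3
grasp_force: 0.0
time_s: 8.85
ee_pos: [483.8, 261.1, 77.3]
eef_rot: [1.0, -0.0, 0.001, -0.0]
ft_force: [0.1, -0.5, -0.2]
gripper_width: -0.1
grasp_force: 0.0
time_s: 9.35
ee_pos: [482.8, 260.8, 65.0]
eef_rot: [1.0, -0.0, -0.0, 0.0]
ft_force: [-0.3, -0.8, 0.0]
gripper_width: 0.1
grasp_force: 0.0
```

```bash
python3 -m crank '[{"x":0,"y":0.1,"z":0.3,"rx":0,"ry":0,"rz":0},{"x":0,"y":0,"z":0.3,"rx":0,"ry":0,"rz":0},{"x":0,"y":0,"z":0,"rx":0,"ry":0,"rz":0}]'
python3 -m crank '[{"x":0,"y":0,"z":0.15,"rx":0,"ry":0,"rz":0},{"x":0,"y":0,"z":0.15,"rx":0,"ry":0,"rz":0},{"x":0,"y":0,"z":0,"rx":0,"ry":0,"rz":0}]'
```

```text
time_s: 9.72
ee_pos: [483.1, 259.9, 59.3]
eef_rot: [1.0, -0.0, 0.0, 0.0]
ft_force: [-0.5, 0.0, 2.2]
gripper_width: 0.1
grasp_force: 1.1
time_s: 10.1
ee_pos: [483.1, 259.9, 56.4]
eef_rot: [1.0, -0.0, 0.0, 0.0]
ft_force: [0.2, 0.2, 3.2]
gripper_width: -0.3
grasp_force: 1.8
```

```bash
python3 -m crank '[{"x":0,"y":0,"z":0.1,"rx":0,"ry":0,"rz":0},{"x":0,"y":0,"z":0.05,"rx":0,"ry":0,"rz":0},{"x":0,"y":0,"z":0,"rx":0,"ry":0,"rz":0}]'
python3 -m crank '[{"x":0,"y":0,"z":0.1,"rx":0,"ry":0,"rz":0},{"x":0,"y":0,"z":0,"rx":0,"ry":0,"rz":0}]'
```

```text
time_s: 10.48
ee_pos: [483.2, 259.9, 55.9]
eef_rot: [1.0, -0.0, 0.0, 0.0]
ft_force: [-2.1, -2.2, 11.4]
gripper_width: 0.1
grasp_force: 5.9
time_s: 10.72
ee_pos: [483.2, 260.0, 55.8]
eef_rot: [1.0, -0.0, 0.001, 0.0]
ft_force: [-4.4, -3.2, 18.2]
gripper_width: 0.3
grasp_force: 9.2
```

The button is on its stop (force well above 4 N, no further travel). I release it, rise, and verify.

```bash
python3 -m crank '[{"x":0,"y":0,"z":-0.5,"rx":0,"ry":0,"rz":0},{"x":0,"y":0,"z":-1,"rx":0,"ry":0,"rz":0},{"x":0,"y":0,"z":-4,"rx":0,"ry":0,"rz":0},{"x":0,"y":0,"z":-4,"rx":0,"ry":0,"rz":0},{"x":0,"y":4,"z":0,"rx":0,"ry":0,"rz":0}]'
python3 -m crank '[{"x":0,"y":4,"z":0,"rx":0,"ry":0,"rz":0},{"x":0,"y":4,"z":0,"rx":0,"ry":0,"rz":0},{"x":0,"y":0,"z":0,"rx":0,"ry":0,"rz":0},{"x":0,"y":0,"z":0,"rx":0,"ry":0,"rz":0}]'
python3 - <<'E'
from h import *
p,d=r.get_image('wrist');q,_=r.get_image('top')
a=cv2.resize(q[150:255,130:320],(760,420),interpolation=cv2.INTER_CUBIC);b=np.zeros((170,760,3),np.uint8)
cv2.imwrite('pics/end.png',a);s=r.get_state();K,P=cam('wrist',s)
yy,xx=np.mgrid[0:420,0:560];W=np.c_[(xx-K[0,2]).ravel()/K[0,0],(yy-K[1,2]).ravel()/K[1,1],np.ones(xx.size)]*d.ravel()[:,None]@P[:3,:3].T+P[:3,3]
w=W[np.hypot(W[:,0]-484,W[:,1]-259)<8];print('button z',np.median(w[:,2]),len(w))
E
```

```text
time_s: 11.35
ee_pos: [484.3, 224.0, 152.3]
eef_rot: [1.0, 0.003, 0.003, -0.003]
ft_force: [0.4, -1.2, -0.8]
gripper_width: 0.2
grasp_force: 0.0
time_s: 11.85
ee_pos: [482.8, 140.4, 148.9]
eef_rot: [1.0, 0.0, -0.0, -0.0]
ft_force: [0.2, -0.3, 0.5]
gripper_width: 0.1
grasp_force: 0.0
button z 63.29397937655213 309
```

View pics/end.png

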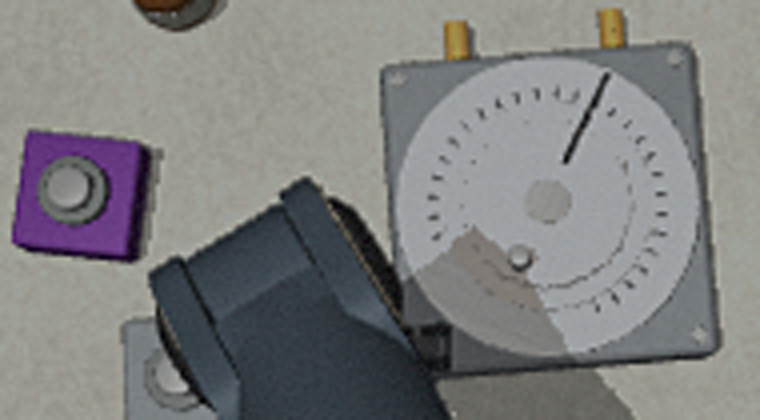

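The marks form one straight line from (566,160) to (607,75), the collar's line is where it was, and the button is back up (z = 63.3).

```bash
python3 -c "
from station import r
print(r.finish_job())"
```

```text
the job is handed in; nothing more can be done
None
```

The dial is set on the long line to about 0.3°, the confirm button was pressed fully down and came back up, and the job is handed in at about 12 s, with the collar's line where it was and no loose item touched.

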